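# Square a steel channel against the rail of a marking jig

## Robot

A 6-joint arm with a two-finger parallel gripper is mounted at the origin on the work surface. World frame = base frame: x ahead of the robot, y to its left, z up, the work surface at z = 0. Lengths are in mm, angles in rad, forces in N, time in s.
With the tool pointing down it reaches from about 275 to 725 mm from the base axis. Payload 15.9 kg.
Tool frame: the origin (TCP) lies at the very end of the fingers, on their centre line; the grasp point (between the pads) lies 19 mm behind it; x points along the fingers, y is the direction in which the jaws open and shut, and the axes are right-handed (so a half turn about x gives the same grasp; the last joint's range is limited). The gripper opens to 85 mm and grips with 20 to 120 N. Pads are 22 mm wide; open, the fingers measure 114 mm over their backs; the gripper's body (76 mm by 85 mm) begins 54 mm behind the grasp point. The pads swing forward as they close: fully open they stand 13 mm farther back than shut.
Start: joints at [-1.328, 0.213, -0.034, 1.323, 0, 1.571], TCP at [120.205, -485.321, 231.306] pointing down, gripper open.
Joint ranges: [-2.98, 2.98], [-0.74, 1.72], [-1.14, 1.35], [-2.1, 2.04], [-1.57, 1.44], [-3.14, 3.14]. Speed limits (rad/s): [1.89, 1.89, 2.39, 2.57, 3.14, 3.14].

## Interface

Orientations are given as [roll, pitch, yaw] about the fixed x, y, z axes, in that order (R = Rz(yaw) Ry(pitch) Rx(roll)).
In Python, from plant import r, cams gives the robot as it stands.
- The arm moves only by the tool apply_moves, never from a script. Its argument "deltas" is text: rows parted by semicolons, each of 4 numbers parted by spaces: the shift along the tool's x, y, z in mm, then the turn about the tool's x in degrees. A call has 1 to 12 rows; each row is the pose to reach, as a shift and turn from the pose commanded when the call began, along the tool's axes at that moment; what a row does not reach only later rows make up. A row lasts 1/8 s, in which the tool goes at most 62.5 mm and 10.7 degrees, less where a joint would pass 70% of its speed; a pose out of reach is approached as far as the arm can. A call with a gripper value outside its range is refused whole. "claw" is the opening, from -1 (shut) to 1 (fully open), set as the call begins (left out, the last holds). The fingers move at their own pace and stop on an object; "force" is the grip in N (left out, the last holds). Time passes only in rows, so rows that repeat a pose let the fingers close. It gives the time, the measured TCP pose, the force and the opening at its end, in the units of the state.
- r.get_state(): the state, without advancing time (a new reading comes with each control period).
- cams.get_image(name): name is "scene" or "top" or "wrist"; returns the picture (384x512x3 uint8, red, green, blue); there is no depth.
- cams.camera_params(name): a dict with "vertical_fov" (degrees; the focal length in pixels is half the picture's height over the tangent of half this angle, whatever the lens; pixels are square), "cx", "cy" (the principal point, pixels), "xyz" and "rotation" of the camera in the world. Camera axes: x right, y up, looking along -z (the intrinsics and any distortion apply to the point x, -y, -z); pixel columns grow to the right and rows downward; lengths in mm; the calibration is good to about 2 mm. The wrist camera is an equidistant fisheye: a pixel r from the principal point sees the ray r / f radians off the axis. A picture is of the moment at which its call begins: read the wrist's pose just before it. camera_params takes no time and is no camera call; for the wrist camera it gives the pose at the moment of the call.
- r.close_job(): hands the job in, once; it reports no verdict.
The state is a dict: "time_s": time; "qpos": joint angles; "qd": joint speeds; "tau": joint torques, N m; "eef_pos": TCP position; "ee_rot": TCP orientation; "ft_force": force on the tool from outside, world axes, zero at the start; "torque": the same for the moment, N m; "finger_gap": opening from 0.0 (shut) to 1.0 (fully open).
Only numpy, scipy, OpenCV 4.12 (cv2) and the standard library are available. Lean on these libraries where they do the work, as an engineer would, in place of code of your own. Each camera call takes 0.05 s, during which the arm holds its last target.

## Task

Get the slotted steel channel ready for marking: slide it over the jig's board and press it home against the left half of the split rail, then against the right half, pushing behind each half in turn with a steady push of about one kilo and never more than two, until it lies flush along both. Then slide it to the right along the rail, pushing on its left end, until it bears on the end stop just as gently. Leave it lying flush against both halves and the stop, never lift it off the board, and do not disturb the things around the jig.

Things in the scene. Friction and masses are not known exactly. Their poses are not given: they have to be found in the camera images.
- jig: Fixed marking jig: plywood board 240 (x) x 420 (y) x 12 mm high; origin at the centre of its underside, on the desk; x points away from the robot to the rail, y to the robot's left along the rail. The aluminium rail along its far side is in two halves in one line, with a 40 mm gap between; their near faces lie at jig x +77 mm. Nothing in the jig yields.
- rail_left: Left half of the rail, 23 (x) x 170 (y) x 25 mm high, from jig y +30 to +200 mm; origin at the centre of its underside, on the board's top, axes as the jig's. Its near face is 11.5 mm nearer the robot than its origin.
- rail_right: Right half of the rail, 23 (x) x 190 (y) x 25 mm high, from jig y -200 to -10 mm; origin at the centre of its underside, on the board's top, axes as the jig's. Its near face is 11.5 mm nearer the robot than its origin.
- stop: End stop, dark steel block 55 (x) x 30 (y) x 20 mm high on the board before the rail's right part, centred at jig x 56.5, y -140 mm; origin at the centre of its underside, on the board's top, axes as the jig's. Its left face, for the channel's right end, is at jig y -125 mm.
- channel_mid (a point): Centre (half-way up) of the loose slotted steel channel, 41 mm wide (x), 240 long (y), 21 high, open side up, flat side walls, both ends closed by full-height plates; x points across it away from the robot, y along it to its left end. When home on rail and stop its centre is at jig x +56.5, y -5 mm, 22.5 mm above the desk.
- channel: The same channel; origin at the centre of its underside, axes as above. It weighs 0.19 to 0.35 kg and lies askew (either way, up to 20 degrees) on the board, on the robot's side of the rail; it slides with a friction of 1.5 to 4.5 N. Its left end lies before the left half of the rail, its right end before the right half, 20 to 70 mm short of the stop.
- mug: White mug, 72 mm across, 70 mm high, standing to the right of the jig; origin at the centre of its underside. Leave alone.
- bulb_carton: Plain white light-bulb carton 60 x 60 x 110 mm high, standing to the right of the jig; origin at the centre of its underside. Leave alone.
- tape_roll: Black roll of tape, 80 mm across, 20 mm high, lying to the left of the jig; origin at the centre of its underside. Leave alone.
- screwdriver: Screwdriver lying to the left of the jig; origin on its underside. Leave alone.

How it is judged (in metres and radians):
On the way, in this order (a step that is already met when the one before it is completed fails the run):
1. the channel is pressed on the left half of the rail with more than 3 N for 0.2 s (contact force between channel and rail_left above 3 N), for 0.2 s.
2. then it is pressed on the right half of the rail with more than 3 N for 0.2 s, while parallel to the rail within 1.5 degrees (contact force between channel and rail_right above 3 N and angle between the y axis of channel_mid and the y axis of jig, either way round below 0.026 rad), for 0.2 s.
3. then its right end bears on the stop with more than 2 N for 0.2 s (contact force between channel and stop above 2 N), for 0.2 s.
At the end, for the whole second after the job is handed in: the channel lies flat and still on the board, parallel to the rail within 1 degree, its back within 2 mm of the plane of the rail's two halves and its right end within 2 mm of the stop (x of channel_mid in the frame of jig between 0.0545 and 0.0585 m and y of channel_mid in the frame of jig between -0.007 and -0.003 m and angle between the y axis of channel_mid and the y axis of jig, either way round below 0.018 rad and height (world z) of channel_mid below 0.025 m and angle between channel_mid's own z axis and vertical below 0.05 rad and linear speed of channel below 0.01 m/s); the robot touches nothing.
It fails at once if the channel presses on the rail or the stop with more than 20 N (contact force between channel and rail_left above 20 N or contact force between channel and rail_right above 20 N or contact force between channel and stop above 20 N).
It fails at once if the channel is lifted more than 12 mm off the board or tipped up (height (world z) of channel_mid above 0.0345 m or angle between channel_mid's own z axis and vertical above 0.25 rad).
It fails at once if a bystander is moved more than 15 mm (distance of any of mug, bulb_carton, tape_roll, screwdriver from where it was at the start of the episode above 0.015 m).
It also fails if it takes over 72 s, if anything falls off the work surface, if the arm or the gripper's body presses on something with over 40 N, if the wrist force passes 120 N, or if a joint passes its speed limit or range.

## Working session

There is one attempt and no reset: what is moved stays moved. The work goes in short steps, Python scripts to look and compute and a tool call to move; the robot and the scene stay as the last step left them, time stands still between calls to the robot, and variables do not carry over. Pictures are saved under pics/ and viewed, and the job is handed in when it is done.

Besides the shell and the picture viewer there is one more tool, called after "Emit:" by a JSON object that holds its "fn" and its "kwargs". apply_moves: Moves the arm, as the interface text tells. Its arguments: {"type":"object","properties":{"deltas":{"type":"string"},"claw":{"type":"number"},"force":{"type":"number"}},"required":["deltas"]}

```bash
ls; mkdir -p pics; python3 - <<'E'
from plant import r,cams
import cv2
print(r.get_state())
for n in("scene","top","wrist"):
    print(n,cams.camera_params(n))
    cv2.imwrite(f"pics/{n}0.png",cams.get_image(n)[:,:,::-1])
E
```

```text
pics
{'time_s': 0.0, 'qpos': array([-1.32799146e+00,  2.13333205e-01, -3.50380642e-02,  1.32350434e+00,
        2.84963917e-05,  1.57082756e+00]), 'qd': array([ 4.21685292e-05, -2.16510787e-03, -3.72529468e-05,  7.98015610e-04,
        1.98881869e-04,  7.87646970e-04]), 'tau': array([-3.23784341e-03, -6.86158490e+01,  4.87119520e+01,  1.76793756e-02,
       -2.29489824e-04, -1.40159713e-05]), 'eef_pos': array([ 120.14176011, -485.00836412,  230.83597859]), 'ee_rot': array([-1.59716215,  1.56971667,  1.78720412]), 'ft_force': array([-0.49534066,  0.2387761 , -0.01511425]), 'torque': array([0.02864831, 0.01059928, 0.05384951]), 'finger_gap': 1.003320526277383}
scene {'vertical_fov': 46.13904668816798, 'cx': 254.53936732792494, 'cy': 181.74867749886883, 'xyz': array([1198.56665849,  212.11080753,  847.40143495]), 'rotation': array([0.69134788, 0.01554513, 1.87519413])}
top {'vertical_fov': 55.13268277970476, 'cx': 251.2068454333546, 'cy': 186.37189324672744, 'xyz': array([430.03806076,  14.64214428, 983.43552536]), 'rotation': array([ 1.39077804e-01, -5.71842315e-04, -1.54941351e+00])}
wrist {'vertical_fov': 65.70646984690485, 'cx': 255.78673498878504, 'cy': 188.69946850826852, 'xyz': array([ 186.48318425, -468.79490014,  374.26191859]), 'rotation': array([-2.70620736e-01,  1.31492347e-03, -1.32870315e+00])}
```

View pics/top0.png

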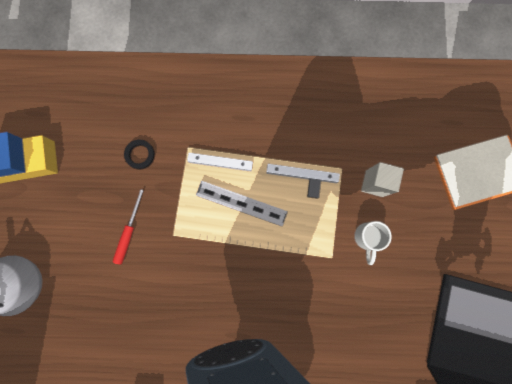

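View pics/scene0.png

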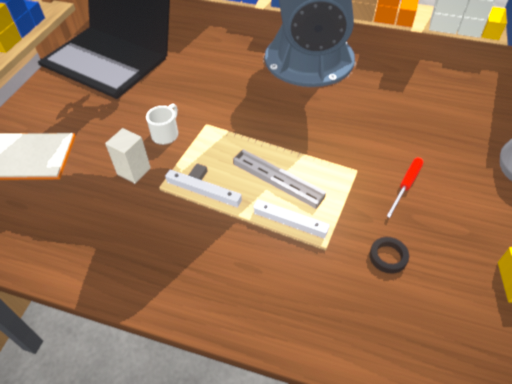

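View pics/wrist0.png

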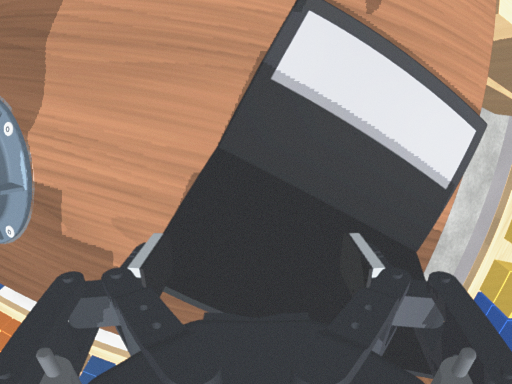

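The top view shows the board (corners about (190,149), (341,166), (333,257), (175,238)), rails, the stop at (314,187), and the channel from (200,190) to (284,218). I'll zoom in for exact corners.

```bash
python3 - <<'E'
import cv2
a=cv2.imread("pics/top0.png")[140:265,165:350]
cv2.imwrite("pics/top0z.png",cv2.resize(a,None,fx=4.2,fy=4.2,interpolation=cv2.INTER_CUBIC))
a=cv2.imread("pics/scene0.png")[115:255,150:365]
cv2.imwrite("pics/scene0z.png",cv2.resize(a,None,fx=3.7,fy=3.7,interpolation=cv2.INTER_CUBIC))
E
```

```text
(no output)
```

View pics/top0z.png

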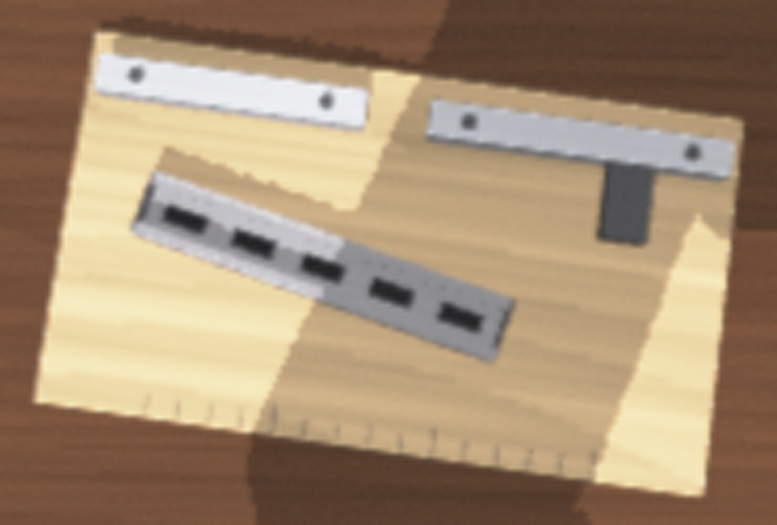

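View pics/scene0z.png

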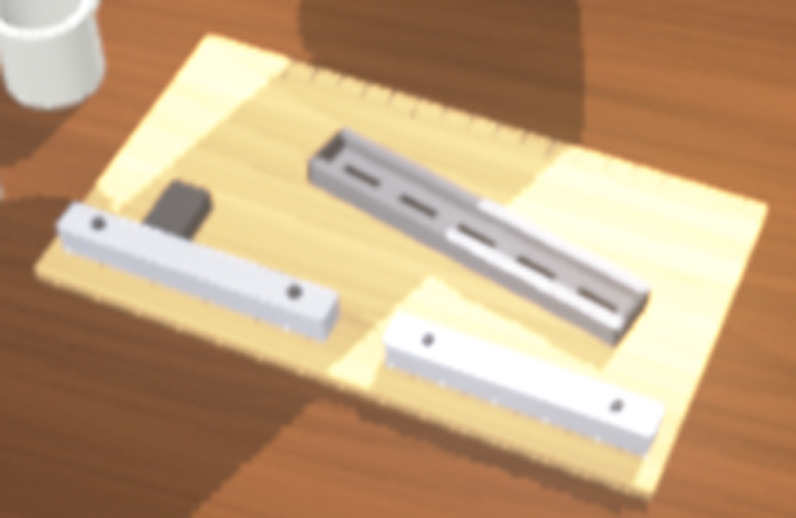

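```bash
cat > h.py <<'E'
import numpy as np
from scipy.spatial.transform import Rotation as R
from scipy.optimize import least_squares
CP={'scene':dict(f=192/np.tan(np.radians(46.13904668816798/2)),c=(254.53936732792494,181.74867749886883),t=np.array([1198.56665849,212.11080753,847.40143495]),r=[0.69134788,0.01554513,1.87519413]),
'top':dict(f=192/np.tan(np.radians(55.13268277970476/2)),c=(251.2068454333546,186.37189324672744),t=np.array([430.03806076,14.64214428,983.43552536]),r=[0.139077804,-5.71842315e-4,-1.54941351])}
def proj(n,P):
    c=CP[n];p=R.from_euler('xyz',c['r']).inv().apply(np.atleast_2d(P)-c['t'])
    return np.c_[c['c'][0]+c['f']*p[:,0]/-p[:,2], c['c'][1]-c['f']*p[:,1]/-p[:,2]]
def place(q,L):
    L=np.atleast_2d(np.array(L,float));c,s=np.cos(q[2]),np.sin(q[2])
    return np.c_[q[0]+c*L[:,0]-s*L[:,1],q[1]+s*L[:,0]+c*L[:,1],L[:,2]]
def fit(obs,q0,camoff=False):
    # obs: list of (cam,local xyz,uv)
    def res(q):
        return np.concatenate([(proj(c,place(q,[l]))-np.array(uv))[0] for c,l,uv in obs])
    s=least_squares(res,q0,loss='soft_l1',x_scale=[100,100,.1]);return s.x,res(s.x).reshape(-1,2)
def uz(u,v,ox,oy,k): return ((u+.5)/k-.5+ox,(v+.5)/k-.5+oy)
E
cat > f0.py <<'E'
from h import *
T=lambda u,v:uz(u,v,165,140,4.2)
S=lambda u,v:uz(u,v,150,115,3.7)
jt=[((120,210,12),T(97,33)),((120,-210,12),T(743,120)),((-120,-210,12),T(703,495)),((-120,210,12),T(35,402)),
((100,200,37),T(95,54)),((100,30,37),T(368,90)),((77,200,37),T(95,92)),((100,-10,37),T(430,98)),((100,-200,37),T(735,140)),((77,-10,37),T(427,137))]
js=[((-120,-210,12),S(209,35)),((-120,210,12),S(768,206)),((120,210,12),S(650,495)),((120,-210,12),S(37,270))]
ct=[((20.5,120,33),T(156,172)),((20.5,-120,33),T(514,300)),((-20.5,-120,33),T(495,361)),((-20.5,120,33),T(133,228))]
cs=[((-20.5,-120,33),S(342,128)),((20.5,-120,33),S(308,160)),((-20.5,120,33),S(650,292)),((20.5,120,33),S(616,327))]
for nm,t,s in(("jig",jt,js),("chan",ct,cs)):
    for lab,o in(("top",[('top',*a) for a in t]),("scene",[('scene',*a) for a in s]),("both",[('top',*a) for a in t]+[('scene',*a) for a in s])):
        q,rs=fit(o,[430,0,-.1]);print(nm,lab,q.round(3),np.abs(rs).max().round(2));
    if nm=='jig':J=q
    print(rs.round(1).tolist())
d=q-J;c,s_=np.cos(J[2]),np.sin(J[2]);print("chan in jig",c*d[0]+s_*d[1],-s_*d[0]+c*d[1],np.degrees(d[2]))
E
python3 f0.py
```

```text
jig top [ 5.26355e+02 -2.59000e+00 -1.15000e-01] 0.96
jig scene [ 5.31029e+02  1.53000e-01 -1.20000e-01] 1.21
jig both [ 5.27035e+02 -1.83900e+00 -1.17000e-01] 1.93
[[-0.5, -0.8], [-0.0, -0.4], [-0.2, 0.3], [-0.7, -0.1], [0.8, -0.3], [-0.2, -0.1], [-0.6, -0.8], [0.1, 0.1], [-0.4, -0.0], [-0.3, -0.7], [-0.5, -1.3], [-0.3, -1.2], [0.4, -1.9], [-1.3, -1.6]]
chan top [ 5.2006e+02  4.0773e+01 -3.2800e-01] 0.96
chan scene [ 5.2357e+02  4.3415e+01 -3.3300e-01] 1.26
chan both [ 5.2106e+02  4.2114e+01 -3.2900e-01] 2.01
[[-0.9, -1.4], [0.4, -0.4], [-0.3, 0.1], [-1.1, -0.1], [0.1, -1.5], [-0.9, -0.3], [-0.1, -2.0], [-0.2, 0.1]]
chan in jig -11.0808569064363 42.951163888376705 -12.12868386062232
```

```bash
cat >> h.py <<'E'
J=np.array([527.5,-1.5,-0.1165])   # jig estimate
def j2w(x,y): return place(J,[(x,y,0)])[0][:2]
def w2j(x,y):
    c,s=np.cos(J[2]),np.sin(J[2]);d=np.array([x,y])-J[:2];return np.array([c*d[0]+s*d[1],-s*d[0]+c*d[1]])
def info(target=None,yawjig=None):
    from plant import r
    s=r.get_state();M=R.from_euler('xyz',s['ee_rot']).as_matrix()
    p=s['eef_pos']
    print("t%.2f"%s['time_s'],"p",p.round(1),"jig",w2j(*p[:2]).round(1),"F",s['ft_force'].round(2),"Fjig",(R.from_euler('z',-J[2]).apply(s['ft_force'])).round(2),"tz@jig %.1f"%np.degrees(np.arctan2(M[1,2],M[0,2])-J[2]),"gap",round(s['finger_gap'],3))
    print("tool axes x,y,z:",M.T.round(3).tolist())
    if target is not None: # jig x,y, world z
        w=np.array([*j2w(*target[:2]),target[2]]);print("delta tool",(M.T@(w-p)).round(1))
E
python3 -c "
from h import *
info((-75,55,231))"
```

```text
t0.15 p [ 120.2 -485.1  231. ] jig [-348.4 -527.7] F [0.15 0.08 0.17] Fjig [0.14 0.1  0.17] tz@jig -159.4 gap 0.997
tool axes x,y,z: [[-0.0, 0.001, -1.0], [0.24, -0.971, -0.001], [-0.971, -0.24, -0.0]]
delta tool [ 3.000e-01 -4.493e+02 -4.608e+02]
```

Emit:
{"fn": "apply_moves", "kwargs": {"deltas": "0 -37 -38 -10.5; 0 -75 -77 -21; 0 -112 -115 -31.5; 0 -150 -153 -42; 0 -187 -192 -52.5; 0 -225 -230 -63; 0 -262 -269 -73.5; 0 -300 -307 -84; 0 -337 -345 -94.5; 0 -374 -384 -105; 0 -412 -422 -115.5; 0 -449 -461 -126", "claw": -1, "force": 40}}

```text
time_s: 1.65
eef_pos: [460.3, 63.2, 231.2]
ee_rot: [0.042, 1.571, -0.651]
ft_force: [0.9, -0.4, 0.7]
finger_gap: -0.0
```

```bash
python3 -c "
from h import *
info((-60,43,120))"
```

```text
t1.65 p [460.3  63.2 231.2] jig [-74.2  56.4] F [ 0.87 -0.4   0.75] Fjig [ 0.91 -0.3   0.75] tz@jig -33.0 gap -0.0
tool axes x,y,z: [[0.0, -0.0, -1.0], [0.639, 0.769, 0.0], [0.769, -0.639, 0.0]]
delta tool [111.2  -3.5  19.2]
```

Emit:
{"fn": "apply_moves", "kwargs": {"deltas": "10 -1 2 -8.3; 20 -2 4 -16.5; 25 -2 8 -24.8; 30 -4 10 -33; 30 -4 10 -33"}}

```text
time_s: 2.28
eef_pos: [464.5, 51.7, 200.9]
ee_rot: [-2.897, 1.57, -3.022]
ft_force: [-0.2, -0.2, -0.2]
finger_gap: -0.001
```

```bash
python3 - <<'E'
from h import *
from plant import cams
import cv2
info((-62,35,70))
p=cams.camera_params("wrist");print(p)
import pickle;pickle.dump(p,open("w1.pkl","wb"))
im=cams.get_image("wrist")[:,:,::-1]
cv2.imwrite("pics/w1raw.png",im);cv2.imwrite("pics/w1.png",cv2.resize(im,None,fx=1.5625,fy=1.5625,interpolation=cv2.INTER_CUBIC))
E
```

```text
t2.27 p [464.5  51.7 200.9] jig [-68.8  45.5] F [-0.19 -0.18 -0.23] Fjig [-0.17 -0.2  -0.23] tz@jig -0.5 gap -0.001
tool axes x,y,z: [[-0.001, -0.0, -1.0], [0.124, 0.992, -0.0], [0.992, -0.124, -0.001]]
delta tool [130.9 -10.4   7. ]
{'vertical_fov': 65.70646984690485, 'cx': 255.78673498878504, 'cy': 188.69946850826852, 'xyz': array([398.09757541,  60.26617532, 344.35281765]), 'rotation': array([-2.69668889e-01, -1.01278906e-04,  1.44537301e+00])}
```

View pics/w1.png

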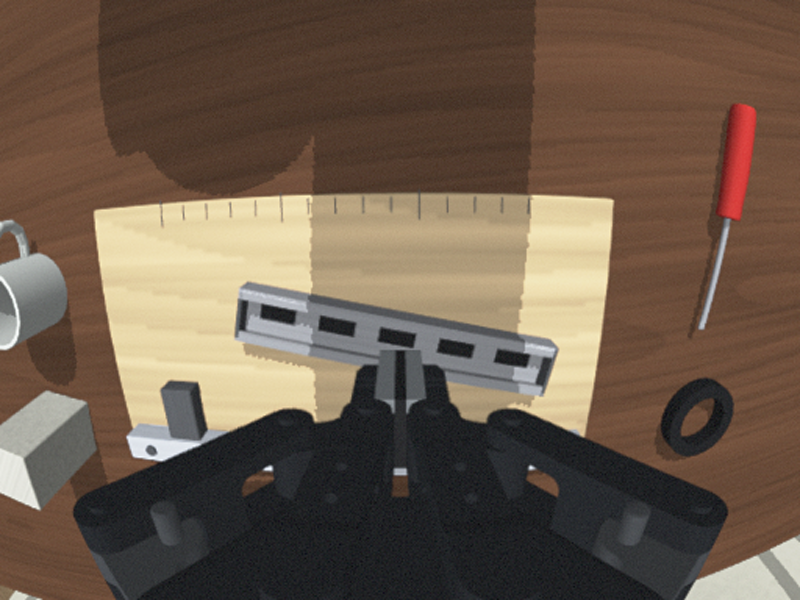

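```bash
cat >> h.py <<'E'
def addwrist(p,name):
    CP[name]=dict(f=192/np.tan(np.radians(p['vertical_fov']/2)),c=(p['cx'],p['cy']),t=np.array(p['xyz']),r=p['rotation'],fish=True)
_proj=proj
def proj(n,P):
    c=CP[n]
    if not c.get('fish'): return _proj(n,P)
    p=R.from_euler('xyz',c['r']).inv().apply(np.atleast_2d(P)-c['t']);q=np.c_[p[:,0],-p[:,1]];rho=np.linalg.norm(q,axis=1)
    th=np.arctan2(rho,-p[:,2]);return np.array(c['c'])+c['f']*(th/rho)[:,None]*q
E
python3 - <<'E'
import re
s=open('h.py').read();s=s.replace('0.1165])','0.1165])');open('h.py','w').write(s)
E
cat > f1.py <<'E'
from h import *
import pickle
addwrist(pickle.load(open('w1.pkl','rb')),'w1')
W=lambda u,v:uz(u,v,0,0,1.5625)
o=[((-120,-210,12),W(94,211)),((-120,210,12),W(612,199)),((29,-125,32),W(194,381)),((29,-155,32),W(163,383)),((77,-200,37),W(131,426))]
q,rs=fit([('w1',*a) for a in o],[527,0,-.1]);print(q.round(3),rs.round(1).tolist());Jw=q
o=[((-20.5,-120,33),W(244,284)),((-20.5,120,33),W(557,344)),((20.5,120,33),W(545,395)),((20.5,-120,33),W(235,338))]
q,rs=fit([('w1',*a) for a in o],[527,40,-.3]);print(q.round(3),rs.round(1).tolist())
d=q-Jw;print(R.from_euler('z',-Jw[2]).apply([d[0],d[1],0]),np.degrees(d[2]))
E
python3 f1.py; python3 -c "
from h import *
import cv2
im=cv2.imread('pics/w1raw.png');cv2.imwrite('pics/w1z.png',cv2.resize(im[110:300,50:400],None,fx=2.28,fy=2.28,interpolation=cv2.INTER_CUBIC))"
```

```text
[ 5.25564e+02  2.05400e+00 -1.27000e-01] [[1.7, -4.4], [4.7, -1.1], [-0.7, 3.4], [-1.0, 0.7], [-2.0, 3.3]]
[ 5.19012e+02  4.38910e+01 -3.23000e-01] [[-2.3, 0.5], [2.2, 1.1], [-0.3, -0.8], [0.4, -0.6]]
[-11.78226303  40.67470431   0.        ] -11.264362708345875
```

View pics/w1z.png

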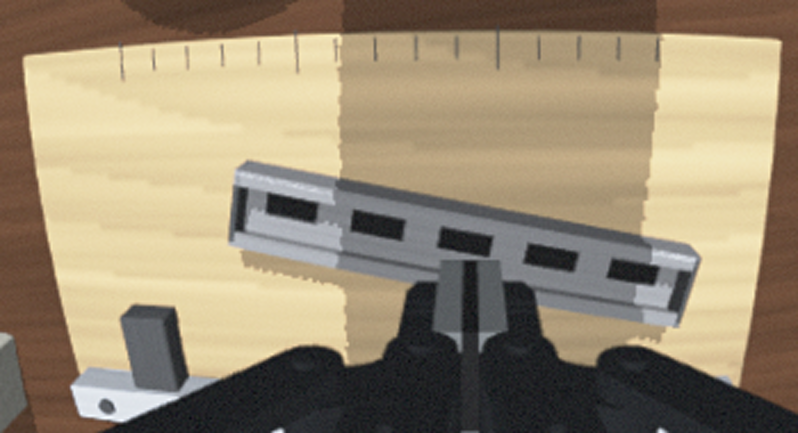

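```bash
cat > f1.py <<'E'
from h import *
import pickle
addwrist(pickle.load(open('w1.pkl','rb')),'w1')
W=lambda u,v:uz(u,v,50,110,2.28)
o=[((-120,-210,12),W(24,57)),((-120,210,12),W(781,40)),((29,-125,32),W(174,308)),((29,-155,32),W(123,317)),((77,-200,37),W(73,385))]
q,rs=fit([('w1',*a) for a in o],[527,0,-.1]);print(q.round(3),rs.round(1).tolist());Jw=q
o=[((-20.5,-120,33),W(238,181)),((-20.5,120,33),W(693,264)),((20.5,120,33),W(677,326)),((20.5,-120,33),W(230,245)),((-20.5,-120,12),W(246,162)),((-20.5,120,12),W(699,246))]
q,rs=fit([('w1',*a) for a in o],[527,40,-.3]);print(q.round(3),rs.round(1).tolist())
d=q-Jw;print(R.from_euler('z',-Jw[2]).apply([d[0],d[1],0]),np.degrees(d[2]))
E
python3 f1.py
```

```text
[ 5.28387e+02  1.90000e-01 -1.17000e-01] [[0.3, -0.3], [2.0, -0.4], [-3.0, 5.2], [-0.7, -0.1], [0.3, 0.1]]
[ 5.22723e+02  4.23320e+01 -3.23000e-01] [[-1.0, -3.7], [3.6, -1.4], [0.4, 1.9], [-0.5, 1.4], [1.1, 0.2], [-4.3, 0.2]]
[-10.55496166  41.19060862   0.        ] -11.788418640604734
```

Emit:
{"fn": "apply_moves", "kwargs": {"deltas": "50 -5 2 0; 105 -10 4 0; 150 -10 4 0; 170 -10 4 0; 180 -10 4 0; 183 -10 4 0; 183 -10 8 0; 183 -10 14 0; 183 -10 18 0; 183 -10 22 0; 183 -10 26 0; 183 -10 30 0"}}

```text
time_s: 3.82
eef_pos: [493.2, 38.2, 18.2]
ee_rot: [-3.005, 1.57, -3.129]
ft_force: [-3.9, 0.4, 2.7]
finger_gap: 0.0
```

```bash
sed -i 's/J=np.array(\[527.5,-1.5,-0.1165\])/J=np.array([528.0,-0.5,-0.117])/' h.py; python3 -c "
from h import *
info()"
```

```text
t3.83 p [493.2  38.2  18.2] jig [-39.1  34.3] F [-3.9   0.41  2.73] Fjig [-3.92 -0.05  2.73] tz@jig -0.4 gap 0.0
tool axes x,y,z: [[-0.001, -0.0, -1.0], [0.123, 0.992, -0.0], [0.992, -0.123, -0.001]]
```

Emit:
{"fn": "apply_moves", "kwargs": {"deltas": "0 0 4 0; 0 0 8 0; 0 0 12 0; 0 0 16 0; 0 0 20 0; 0 0 23 0; 0 0 26 0; 0 0 26 0"}}

```text
time_s: 4.82
eef_pos: [519.6, 35.0, 18.4]
ee_rot: [0.062, 1.57, -0.062]
ft_force: [-0.2, -0.6, 0.3]
finger_gap: 0.001
```

```bash
python3 - <<'E'
from h import *
from plant import cams
import cv2
info()
im=cams.get_image("top")[:,:,::-1]
cv2.imwrite("pics/t2raw.png",im);cv2.imwrite("pics/t2.png",cv2.resize(im[130:270,155:350],None,fx=4,fy=4,interpolation=cv2.INTER_CUBIC))
E
```

```text
t4.83 p [519.6  35.   18.4] jig [-12.5  34.2] F [-0.19 -0.63  0.33] Fjig [-0.11 -0.65  0.33] tz@jig -0.4 gap 0.001
tool axes x,y,z: [[0.001, -0.0, -1.0], [0.123, 0.992, 0.0], [0.992, -0.123, 0.001]]
```

View pics/t2.png

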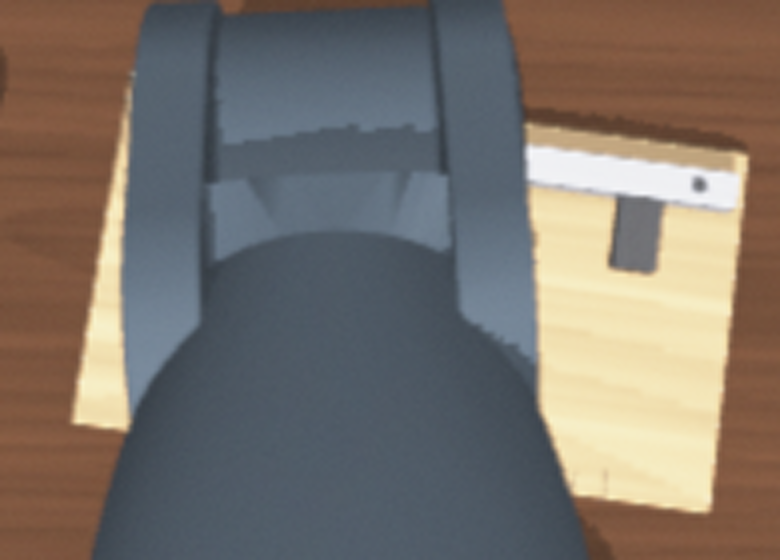

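The arm hides the jig from above. I'll use the scene and wrist views instead.

```bash
cat > snap.py <<'E'
import sys,pickle,cv2
from plant import cams
n=sys.argv[1]
for c in sys.argv[2:]:
    if c=='wrist': pickle.dump(cams.camera_params("wrist"),open(f"{n}.pkl","wb"))
    im=cams.get_image(c)[:,:,::-1]
    cv2.imwrite(f"pics/{n}{c}raw.png",im)
    if c=='scene': im=im[115:255,150:365];k=3.7
    else: k=1.5625
    cv2.imwrite(f"pics/{n}{c}.png",cv2.resize(im,None,fx=k,fy=k,interpolation=cv2.INTER_CUBIC))
E
python3 snap.py s3 scene wrist
```

```text
(no output)
```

View pics/s3scene.png

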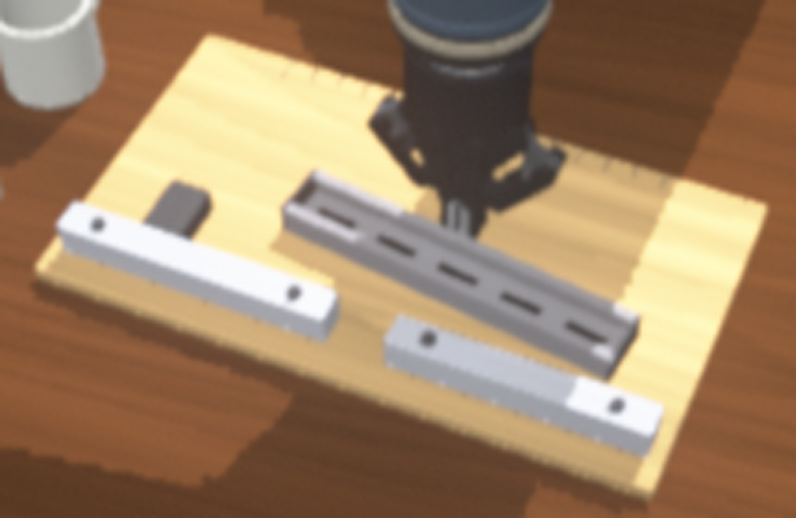

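View pics/s3wrist.png

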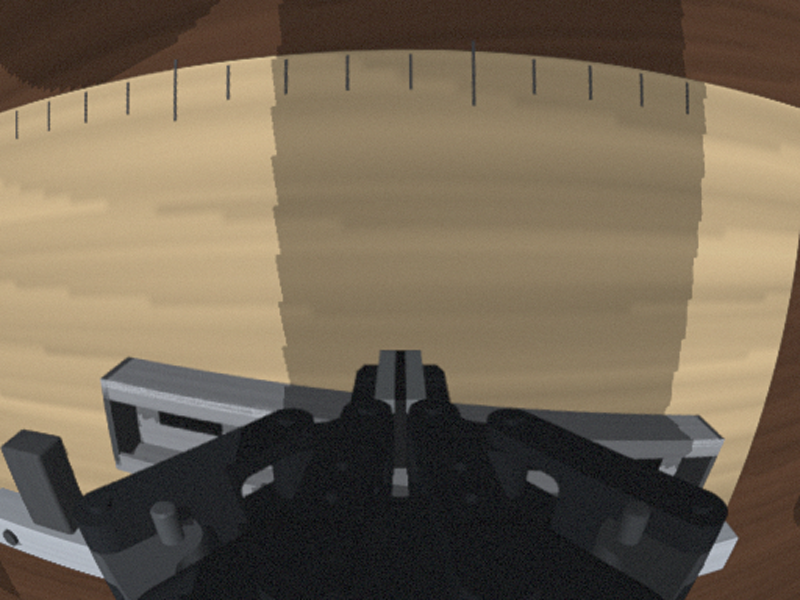

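```bash
cat > f3.py <<'E'
from h import *
import sys
S=lambda u,v:uz(u,v,150,115,3.7)
Js=np.array([531.03,.15,-.119])
v=[float(x) for x in sys.argv[1:]]
cs=[((-20.5,-120,33),S(*v[0:2])),((20.5,-120,33),S(*v[2:4])),((-20.5,120,33),S(*v[4:6])),((20.5,120,33),S(*v[6:8]))]
q,rs=fit([('scene',*a) for a in cs],[530,30,-.2]);print(q.round(3),rs.round(1).tolist())
d=q-Js;g=R.from_euler('z',-Js[2]).apply([d[0],d[1],0]);th=d[2];print("chan in jig",g[:2].round(1),np.degrees(th).round(2))
for n,l in(("farL",(20.5,120)),("farR",(20.5,-120)),("nearL",(-20.5,120)),("nearR",(-20.5,-120))):
    print(n,(R.from_euler('z',th).apply([*l,0])+g)[:2].round(1))
E
python3 f3.py 317 172 285 208 637 320 610 357
```

```text
[ 5.57235e+02  4.20020e+01 -2.59000e-01] [[-0.4, -1.3], [-1.2, -0.2], [1.3, -0.3], [0.2, 2.3]]
chan in jig [21.1 44.7] -8.01
farL [ 58.1 160.6]
farR [ 24.6 -77. ]
nearL [ 17.5 166.4]
nearR [-16.  -71.3]
```

Emit:
{"fn": "apply_moves", "kwargs": {"deltas": "0 0 -6 0; 0 4 -10 0; 0 40 -11 0; 0 80 -10 0; 0 108 -9 0; 0 113 -8 0; 0 113 -2 0; 0 113 4 0; 0 113 9 0; 0 113 13 0; 0 113 15 0; 0 113 17 0"}}

```text
time_s: 6.48
eef_pos: [549.8, 145.0, 18.3]
ee_rot: [-3.004, 1.57, -3.128]
ft_force: [-1.4, 0.2, 0.8]
finger_gap: -0.003
```

```bash
python3 -c "
from h import *
info()"
```

```text
t6.47 p [549.8 145.   18.3] jig [  4.7 147. ] F [-1.39  0.16  0.75] Fjig [-1.4  -0.    0.75] tz@jig -0.4 gap -0.003
tool axes x,y,z: [[-0.0, -0.0, -1.0], [0.123, 0.992, -0.0], [0.992, -0.123, -0.0]]
```

Emit:
{"fn": "apply_moves", "kwargs": {"deltas": "0 0 1 0; 0 0 2 0; 0 0 3 0; 0 0 4 0; 0 0 5 0; 0 0 6 0; 0 0 7 0; 0 0 7.7 0; 0 0 8.4 0; 0 0 9 0"}}

```text
time_s: 7.72
eef_pos: [558.9, 143.9, 18.3]
ee_rot: [-2.432, 1.571, -2.556]
ft_force: [-0.6, -0.2, -0.3]
finger_gap: -0.002
```

```bash
python3 -c "
from h import *
info()"; python3 snap.py s4 scene
```

```text
t7.72 p [558.9 143.9  18.3] jig [ 13.8 147.1] F [-0.62 -0.21 -0.29] Fjig [-0.59 -0.28 -0.29] tz@jig -0.4 gap -0.002
tool axes x,y,z: [[-0.0, -0.0, -1.0], [0.123, 0.992, -0.0], [0.992, -0.123, -0.0]]
```

View pics/s4scene.png

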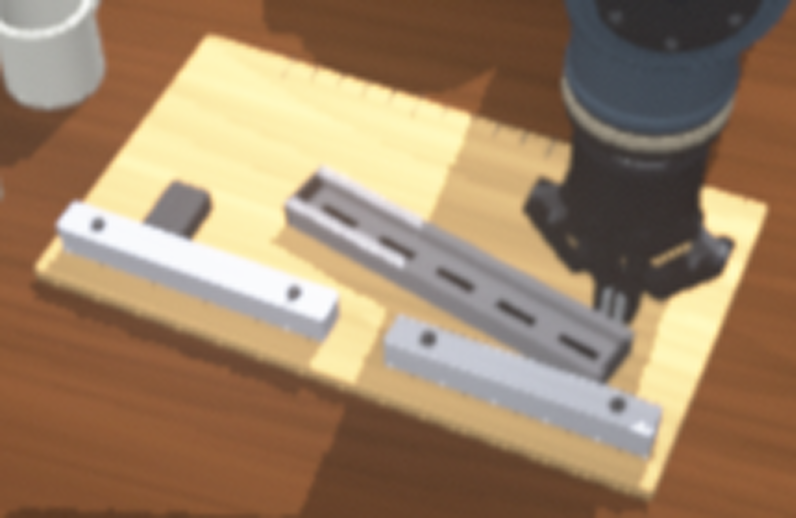

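```bash
python3 f3.py 321 168 288 204 631 333 602 372
```

```text
[ 5.60716e+02  4.16920e+01 -3.16000e-01] [[-0.0, -0.8], [-1.4, -0.1], [1.5, -0.4], [-0.1, 1.4]]
chan in jig [24.5 44.8] -11.3
farL [ 68.2 158.4]
farR [ 21.1 -76.9]
nearL [ 27.9 166.5]
nearR [-19.1 -68.9]
```

Emit:
{"fn": "apply_moves", "kwargs": {"deltas": "0 0 0.5 0; 0 0 1 0; 0 0 1.5 0; 0 0 2 0"}}

```text
time_s: 8.28
eef_pos: [560.9, 143.7, 18.3]
ee_rot: [0.414, 1.571, 0.29]
ft_force: [-0.6, 0.4, -0.8]
finger_gap: -0.003
```

Emit:
{"fn": "apply_moves", "kwargs": {"deltas": "0 0 0.5 0; 0 0 1 0; 0 0 1.5 0; 0 0 2 0"}}

```text
time_s: 8.78
eef_pos: [562.9, 143.4, 18.3]
ee_rot: [1.978, 1.571, 1.854]
ft_force: [-1.5, 0.0, -0.5]
finger_gap: -0.004
```

Emit:
{"fn": "apply_moves", "kwargs": {"deltas": "0 0 0.5 0; 0 0 1 0; 0 0 1.5 0"}}

```text
time_s: 9.15
eef_pos: [564.4, 143.2, 18.3]
ee_rot: [-0.797, 1.571, -0.92]
ft_force: [-1.7, 1.1, -0.3]
finger_gap: -0.0
```

Emit:
{"fn": "apply_moves", "kwargs": {"deltas": "0 0 0.5 0; 0 0 1 0; 0 0 1.5 0"}}

```text
time_s: 9.52
eef_pos: [565.7, 143.1, 18.2]
ee_rot: [3.083, 1.57, 2.959]
ft_force: [-3.3, 0.1, 1.5]
finger_gap: -0.002
```

Emit:
{"fn": "apply_moves", "kwargs": {"deltas": "0 0 0.5 0; 0 0 1 0"}}

```text
time_s: 9.78
eef_pos: [565.9, 143.0, 18.1]
ee_rot: [-3.108, 1.569, 3.051]
ft_force: [-9.2, 0.8, 5.4]
finger_gap: 0.001
```

Emit:
{"fn": "apply_moves", "kwargs": {"deltas": "0 0 0.2 0; 0 0 0.2 0; 0 0 0.2 0; 0 0 0.2 0"}}

```text
time_s: 10.28
eef_pos: [566.0, 143.0, 18.1]
ee_rot: [-3.113, 1.569, 3.046]
ft_force: [-9.2, 0.9, 4.4]
finger_gap: 0.003
```

```bash
python3 -c "
from h import *
info()";python3 snap.py s5 scene
```

```text
t10.28 p [566.  143.   18.1] jig [ 21. 147.] F [-9.2   0.88  4.37] Fjig [-9.24 -0.2   4.37] tz@jig -0.4 gap 0.003
tool axes x,y,z: [[-0.002, 0.0, -1.0], [0.123, 0.992, -0.0], [0.992, -0.123, -0.002]]
```

View pics/s5scene.png

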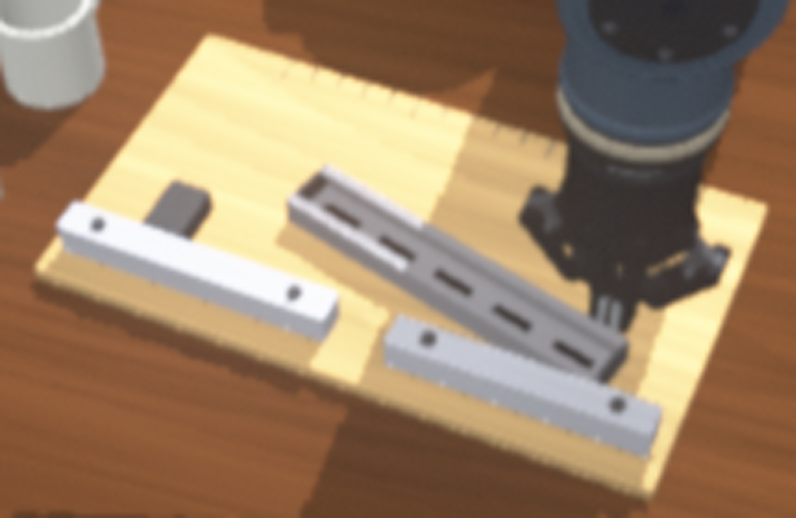

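Emit:
{"fn": "apply_moves", "kwargs": {"deltas": "0 0 -6 0; 0 -3 -12 0; 0 -40 -26 0; 0 -80 -38 0; 0 -113 -46 0; 0 -122 -46 0; 0 -123 -42 0; 0 -123 -38 0; 0 -123 -34 0; 0 -123 -31 0; 0 -123 -28 0; 0 -123 -25 0"}}

```text
time_s: 11.82
eef_pos: [526.9, 23.9, 18.2]
ee_rot: [-2.791, 1.57, -2.914]
ft_force: [-2.7, -0.0, 0.4]
finger_gap: 0.002
```

Emit:
{"fn": "apply_moves", "kwargs": {"deltas": "0 0 3 0; 0 0 6 0; 0 0 9 0; 0 0 11 0; 0 0 11 0"}}

```text
time_s: 12.45
eef_pos: [538.3, 22.6, 18.3]
ee_rot: [0.287, 1.57, 0.163]
ft_force: [-0.8, 0.6, 1.2]
finger_gap: 0.002
```

```bash
python3 -c "
from h import *
info()";python3 snap.py s6 scene
```

```text
t12.45 p [538.3  22.6  18.3] jig [ 7.5 24.1] F [-0.84  0.6   1.2 ] Fjig [-0.91  0.5   1.2 ] tz@jig -0.4 gap 0.002
tool axes x,y,z: [[0.0, 0.0, -1.0], [0.123, 0.992, 0.0], [0.992, -0.123, 0.0]]
```

View pics/s6scene.png

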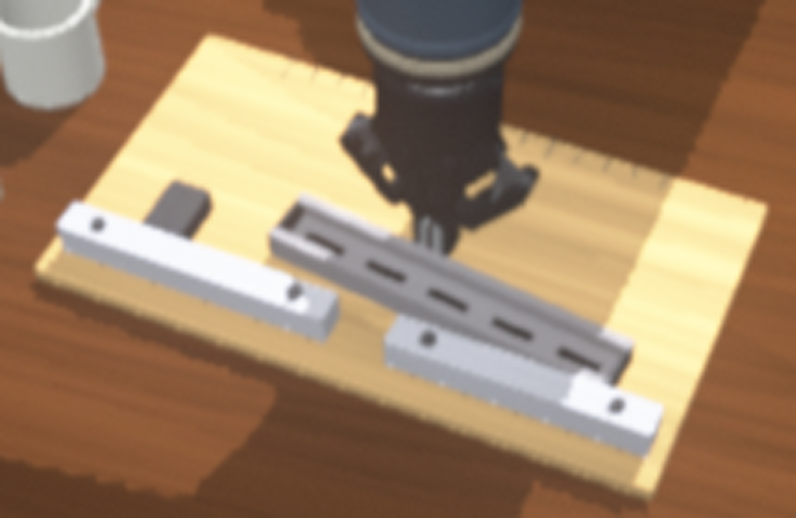

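```bash
python3 f3.py 303 197 270 232 634 345 607 382
```

```text
[ 5.77765e+02  4.22610e+01 -2.36000e-01] [[-0.0, -1.4], [-0.5, 0.4], [0.7, -0.9], [-0.1, 2.2]]
chan in jig [41.4 47.4] -6.73
farL [ 75.8 164.1]
farR [ 47.7 -74.2]
nearL [ 35.1 168.9]
nearR [  7.  -69.4]
```

Emit:
{"fn": "apply_moves", "kwargs": {"deltas": "0 0 2 0; 0 0 4 0; 0 0 6 0; 0 0 8 0; 0 0 9 0; 0 0 10 0; 0 0 10.5 0; 0 0 11 0"}}

```text
time_s: 13.5
eef_pos: [548.9, 21.3, 18.3]
ee_rot: [0.174, 1.571, 0.05]
ft_force: [-3.6, -0.7, 3.2]
finger_gap: 0.006
```

```bash
python3 -c "
from h import *
info()";python3 snap.py s7 scene
```

```text
t13.50 p [548.9  21.3  18.3] jig [18.2 24.1] F [-3.65 -0.66  3.17] Fjig [-3.54 -1.08  3.17] tz@jig -0.4 gap 0.006
tool axes x,y,z: [[0.0, 0.0, -1.0], [0.123, 0.992, 0.0], [0.992, -0.123, 0.0]]
```

View pics/s7scene.png

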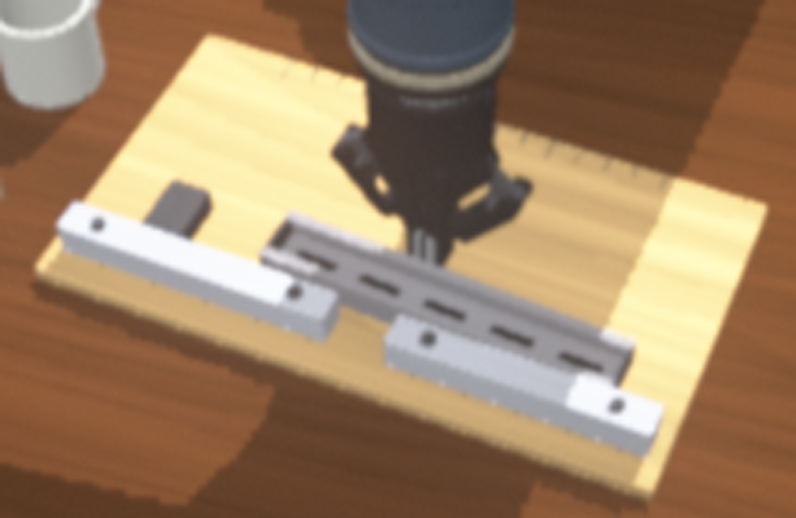

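Emit:
{"fn": "apply_moves", "kwargs": {"deltas": "0 0 0.7 0; 0 0 1.4 0; 0 0 2.1 0; 0 0 2.7 0; 0 0 3.2 0"}}

```text
time_s: 14.18
eef_pos: [552.1, 20.8, 18.3]
ee_rot: [2.308, 1.571, 2.185]
ft_force: [-4.9, -0.8, 3.1]
finger_gap: -0.001
```

Emit:
{"fn": "apply_moves", "kwargs": {"deltas": "0 0 0.5 0; 0 0 1 0; 0 0 1.5 0"}}

```text
time_s: 14.55
eef_pos: [553.6, 20.6, 18.3]
ee_rot: [-0.268, 1.571, -0.392]
ft_force: [-3.8, -0.5, 2.6]
finger_gap: 0.001
```

Emit:
{"fn": "apply_moves", "kwargs": {"deltas": "0 0 -5 0; 0 -5 -8 0; 0 -30 -8 0; 0 -50 -8 0; 0 -56 -7 0; 0 -56 -5 0; 0 -56 -4 0; 0 -56 -3 0; 0 -56 -2.3 0; 0 -56 -1.6 0; 0 -56 -1 0; 0 -56 -0.5 0"}}

```text
time_s: 16.05
eef_pos: [546.2, -34.8, 18.3]
ee_rot: [0.971, 1.571, 0.847]
ft_force: [-0.8, 0.2, -0.3]
finger_gap: 0.005
```

```bash
python3 -c "
from h import *
info()";python3 snap.py s8 scene
```

```text
t16.05 p [546.2 -34.8  18.3] jig [ 22.1 -32. ] F [-0.78  0.16 -0.32] Fjig [-0.79  0.07 -0.32] tz@jig -0.4 gap 0.005
tool axes x,y,z: [[0.0, 0.0, -1.0], [0.123, 0.992, 0.0], [0.992, -0.123, 0.0]]
```

View pics/s8scene.png

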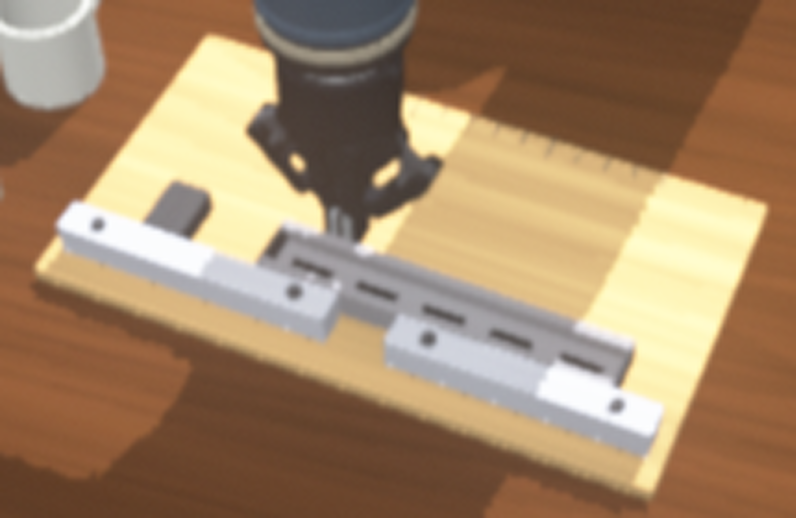

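The channel is nearly parallel and its left end is on the rail. Next I push behind the right half in small steps.

Emit:
{"fn": "apply_moves", "kwargs": {"deltas": "0 0 0.5 0; 0 0 1 0; 0 0 1.5 0"}}

```text
time_s: 16.48
eef_pos: [547.5, -35.1, 18.3]
ee_rot: [-2.631, 1.571, -2.755]
ft_force: [-1.5, -0.9, 0.7]
finger_gap: -0.001
```

Emit:
{"fn": "apply_moves", "kwargs": {"deltas": "0 0 0.4 0; 0 0 0.8 0"}}

```text
time_s: 16.73
eef_pos: [548.4, -35.2, 18.3]
ee_rot: [-2.768, 1.571, -2.892]
ft_force: [-1.8, 0.1, 0.2]
finger_gap: 0.002
```

Emit:
{"fn": "apply_moves", "kwargs": {"deltas": "0 0 0.4 0; 0 0 0.8 0"}}

```text
time_s: 16.98
eef_pos: [548.8, -35.2, 18.2]
ee_rot: [-3.14, 1.57, 3.02]
ft_force: [-7.3, -0.1, 3.9]
finger_gap: 0.001
```

Contact came in at 7.3 N. I add a little and hold.

Emit:
{"fn": "apply_moves", "kwargs": {"deltas": "0 0 0.3 0; 0 0 0.3 0; 0 0 0.3 0; 0 0 0.3 0; 0 0 0.3 0"}}

```text
time_s: 17.6
eef_pos: [548.8, -35.2, 18.2]
ee_rot: [3.14, 1.57, 3.017]
ft_force: [-6.5, 0.9, 5.3]
finger_gap: -0.0
```

```bash
python3 -c "
from h import *
info()";python3 snap.py s9 scene wrist
```

```text
t17.60 p [548.8 -35.2  18.2] jig [ 24.7 -32. ] F [-6.47  0.86  5.27] Fjig [-6.53  0.1   5.27] tz@jig -0.4 gap -0.0
tool axes x,y,z: [[-0.001, 0.0, -1.0], [0.123, 0.992, 0.0], [0.992, -0.123, -0.001]]
```

View pics/s9scene.png

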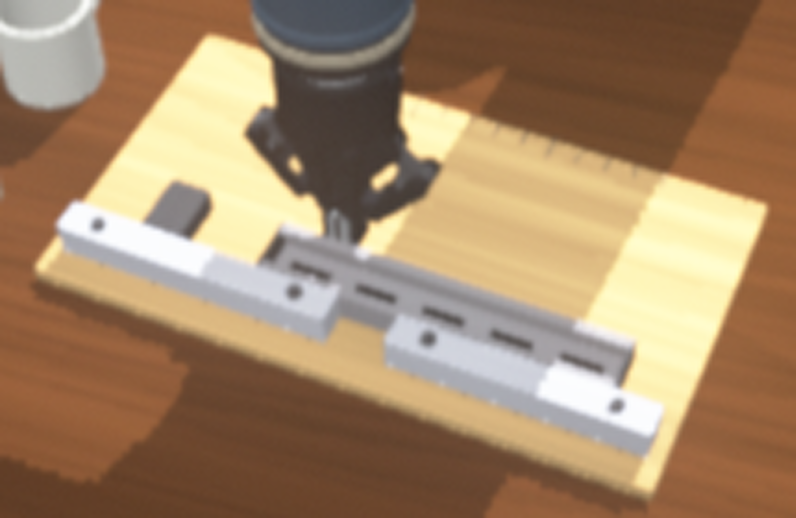

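View pics/s9wrist.png

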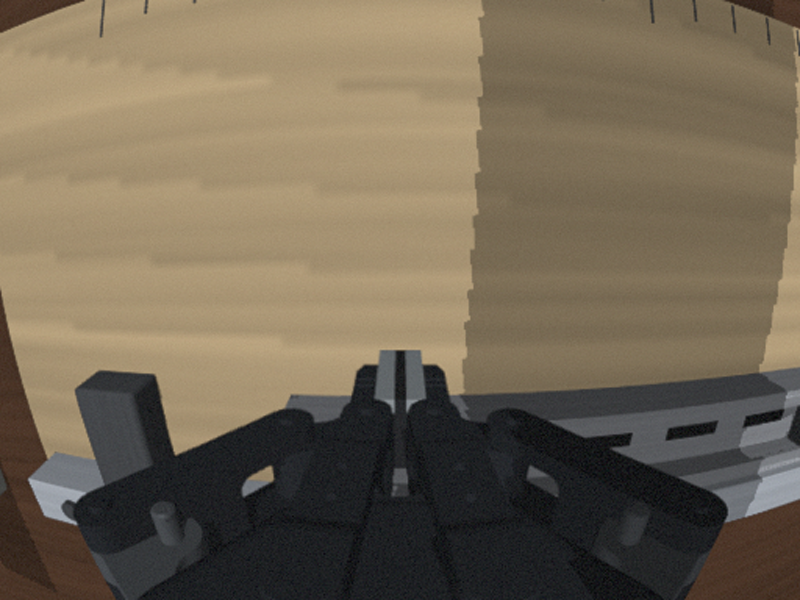

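Emit:
{"fn": "apply_moves", "kwargs": {"deltas": "0 0 0.3 0; 0 0 0.5 0; 0 0 0.5 0; 0 0 0.5 0; 0 0 0.5 0"}}

```text
time_s: 18.32
eef_pos: [548.8, -35.2, 18.2]
ee_rot: [-3.129, 1.569, 3.031]
ft_force: [-10.5, 1.4, 8.6]
finger_gap: -0.002
```

Emit:
{"fn": "apply_moves", "kwargs": {"deltas": "0 0 -5 0; 0 0 -14 0; 0 30 -15 0; 0 80 -15 0; 0 130 -15 0; 0 180 -15 0; 0 220 -15 0; 0 230 -10 0; 0 230 5 0; 0 230 18 0; 0 230 27 0; 0 230 29 0"}}

```text
time_s: 19.82
eef_pos: [607.5, 188.7, 18.2]
ee_rot: [-1.673, 1.571, -1.798]
ft_force: [-0.2, 0.3, -0.2]
finger_gap: 0.001
```

```bash
python3 -c "
from h import *
info((55,185,18.3))";python3 snap.py s10 scene wrist top
```

```text
t19.82 p [607.5 188.7  18.2] jig [ 56.8 197.2] F [-0.17  0.35 -0.22] Fjig [-0.21  0.32 -0.22] tz@jig -0.4 gap 0.001
tool axes x,y,z: [[-0.0, -0.0, -1.0], [0.124, 0.992, -0.0], [0.992, -0.124, -0.0]]
delta tool [ -0.1 -12.2  -1.7]
```

View pics/s10scene.png

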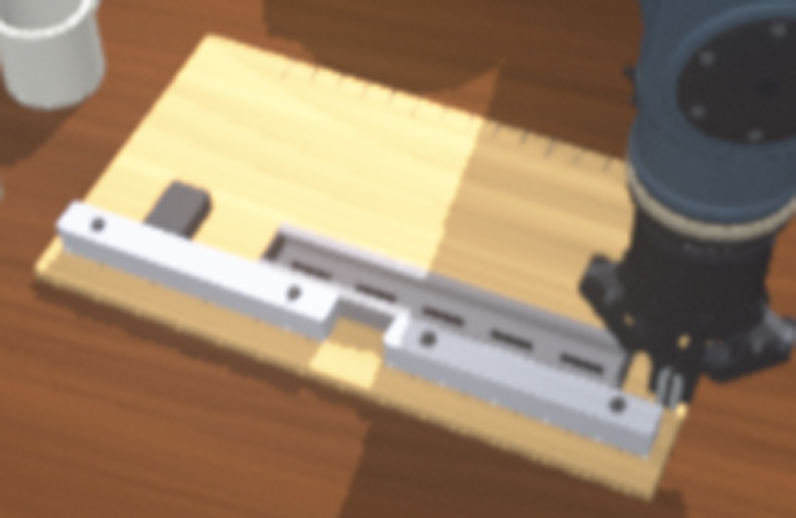

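View pics/s10wrist.png

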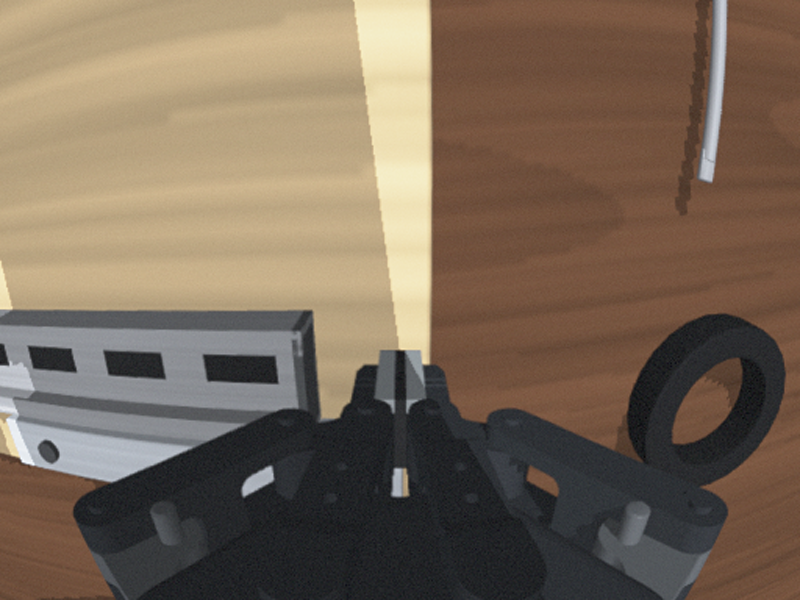

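View pics/s10top.png

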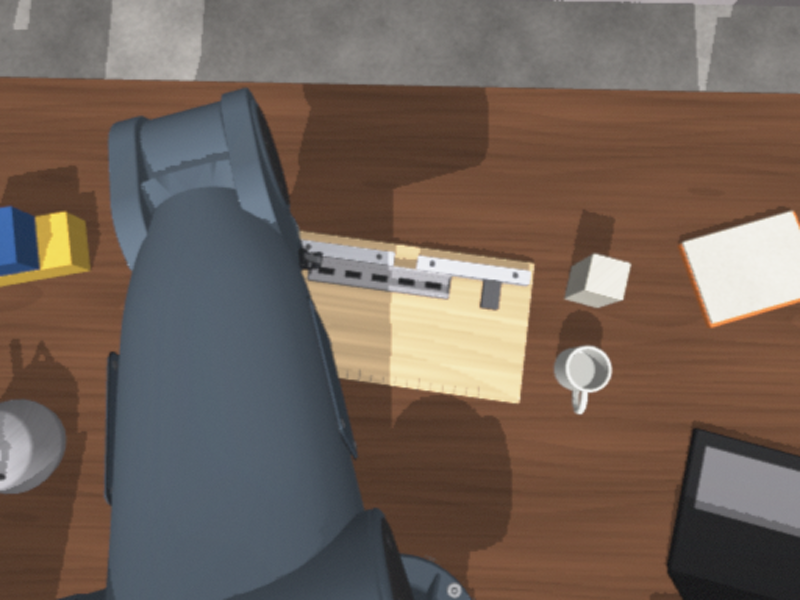

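Emit:
{"fn": "apply_moves", "kwargs": {"deltas": "0 -7 -1 0; 0 -13 -1 0; 0 -17 -1 0; 0 -20 -1 0; 0 -23 -1 0; 0 -26 -1 0; 0 -29 -1 0; 0 -32 -1 0; 0 -35 -0.9 0; 0 -38 -0.9 0; 0 -41 -0.9 0; 0 -44 -0.9 0"}}

```text
time_s: 21.48
eef_pos: [600.8, 145.6, 18.3]
ee_rot: [1.187, 1.571, 1.063]
ft_force: [-0.2, 2.9, 1.6]
finger_gap: -0.002
```

```bash
python3 -c "
from h import *
info()";python3 snap.py s11 scene wrist
```

```text
t21.48 p [600.8 145.6  18.3] jig [ 55.3 153.6] F [-0.23  2.93  1.56] Fjig [-0.58  2.88  1.56] tz@jig -0.4 gap -0.002
tool axes x,y,z: [[0.0, 0.0, -1.0], [0.123, 0.992, 0.0], [0.992, -0.123, 0.0]]
```

View pics/s11scene.png

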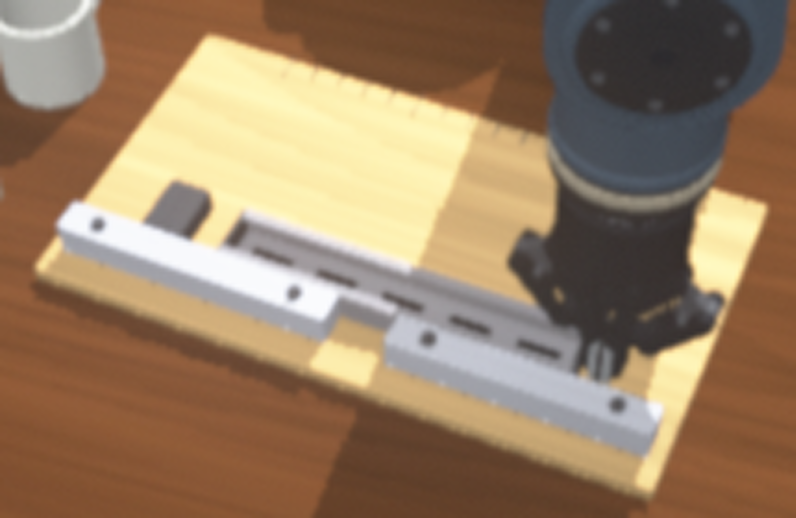

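View pics/s11wrist.png

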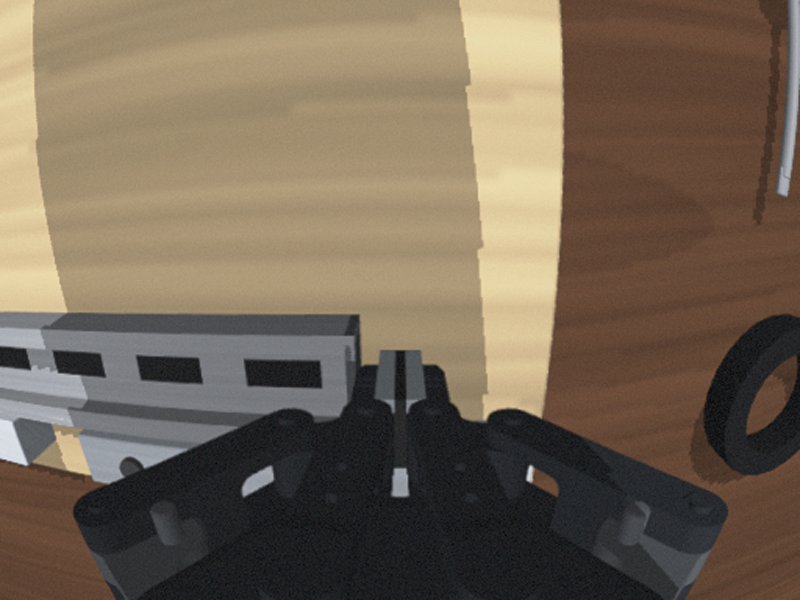

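```bash
cat > bp.py <<'E'
from h import *
import sys
# backproject scene zoom px at height z into scene-jig frame
def bp(u,v,z,J_=np.array([531.03,.15,-.119])):
    u,v=uz(u,v,150,115,3.7);c=CP['scene'];d=R.from_euler('xyz',c['r']).apply([(u-c['c'][0])/c['f'],-(v-c['c'][1])/c['f'],-1])
    P=c['t']+d*(z-c['t'][2])/d[2];return R.from_euler('z',-J_[2]).apply(P-[J_[0],J_[1],z])[:2].round(1)
for a in sys.argv[1:]:
    u,v,z=map(float,a.split(','));print(a,bp(u,v,z))
E
python3 bp.py 243,213,33 210,195,32 209,206,32 176,182,32 190,236,12 580,330,33
```

```text
243,213,33 [ 38.7 -97. ]
210,195,32 [  32.8 -124.5]
209,206,32 [  41.5 -120.5]
176,182,32 [  31.6 -150.4]
190,236,12 [  54.9 -129.7]
580,330,33 [ 40.5 134.6]
```

Emit:
{"fn": "apply_moves", "kwargs": {"deltas": "0 -2 0 0; 0 -5 0 0; 0 -8 0 0; 0 -11 0.1 0; 0 -14 0.1 0; 0 -16 0.1 0; 0 -18 0.1 0; 0 -19.5 0.2 0; 0 -20.5 0.2 0; 0 -21 0.2 0"}}

```text
time_s: 22.82
eef_pos: [598.4, 124.9, 18.3]
ee_rot: [-2.854, 1.571, -2.978]
ft_force: [-0.1, 2.7, 0.7]
finger_gap: -0.004
```

```bash
python3 -c "
from h import *
info()";python3 snap.py s12 scene
```

```text
t22.82 p [598.4 124.9  18.3] jig [ 55.3 132.7] F [-0.07  2.65  0.7 ] Fjig [-0.37  2.62  0.7 ] tz@jig -0.4 gap -0.004
tool axes x,y,z: [[-0.0, -0.0, -1.0], [0.123, 0.992, -0.0], [0.992, -0.123, -0.0]]
```

View pics/s12scene.png

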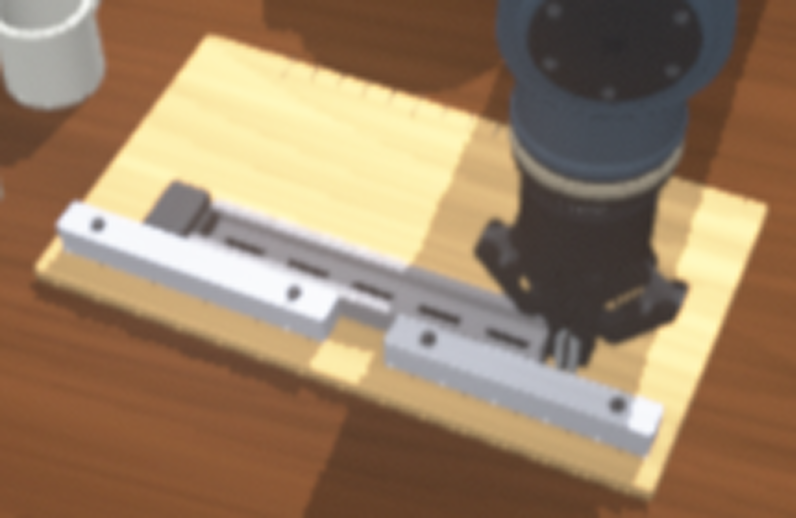

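Emit:
{"fn": "apply_moves", "kwargs": {"deltas": "0 -0.6 0 0; 0 -1.2 0 0; 0 -1.8 0 0; 0 -2.4 0 0"}}

```text
time_s: 23.38
eef_pos: [598.2, 122.5, 18.3]
ee_rot: [0.731, 1.571, 0.607]
ft_force: [1.1, 3.2, 1.4]
finger_gap: 0.0
```

Emit:
{"fn": "apply_moves", "kwargs": {"deltas": "0 -0.5 0 0; 0 -1 0 0; 0 -1.5 0 0"}}

```text
time_s: 23.75
eef_pos: [597.9, 121.0, 18.3]
ee_rot: [-2.709, 1.571, -2.833]
ft_force: [-0.5, 1.7, 1.2]
finger_gap: 0.001
```

Emit:
{"fn": "apply_moves", "kwargs": {"deltas": "0 -0.5 0 0; 0 -1 0 0"}}

```text
time_s: 24.0
eef_pos: [597.8, 120.0, 18.3]
ee_rot: [3.025, 1.571, 2.901]
ft_force: [-0.2, 2.4, 0.1]
finger_gap: 0.002
```

Emit:
{"fn": "apply_moves", "kwargs": {"deltas": "0 -0.5 0 0; 0 -1 0 0"}}

```text
time_s: 24.25
eef_pos: [597.7, 119.0, 18.3]
ee_rot: [-2.435, 1.571, -2.559]
ft_force: [0.7, 3.3, 0.8]
finger_gap: 0.003
```

Emit:
{"fn": "apply_moves", "kwargs": {"deltas": "0 -0.5 0 0; 0 -1 0 0"}}

```text
time_s: 24.5
eef_pos: [597.6, 118.6, 18.3]
ee_rot: [1.624, 1.57, 1.5]
ft_force: [0.6, 9.1, -0.6]
finger_gap: 0.002
```

Stop contact came in at 9.1 N. I hold it for half a second.

Emit:
{"fn": "apply_moves", "kwargs": {"deltas": "0 -0.1 0 0; 0 -0.1 0 0; 0 -0.1 0 0; 0 -0.1 0 0"}}

```text
time_s: 25.0
eef_pos: [597.6, 118.6, 18.3]
ee_rot: [1.601, 1.57, 1.477]
ft_force: [1.2, 7.0, -0.2]
finger_gap: -0.003
```

Emit:
{"fn": "apply_moves", "kwargs": {"deltas": "0 1 0 0; 0 3 -0.5 0; 0 8 -1 0; 0 16 -2 0; 0 25 -3 0; -10 30 -5 0; -40 35 -10 0; -80 35 -20 0; -130 35 -40 0; -150 35 -60 0"}}

```text
time_s: 26.25
eef_pos: [542.8, 160.7, 171.9]
ee_rot: [0.413, 1.567, 0.289]
ft_force: [-0.0, -0.2, 0.1]
finger_gap: 0.001
```

```bash
python3 -c "
from h import *
info()";python3 snap.py s13 scene wrist top
```

```text
t26.25 p [542.8 160.7 171.9] jig [ -4.1 161.9] F [-0.03 -0.2   0.12] Fjig [-0.   -0.2   0.12] tz@jig -0.4 gap 0.001
tool axes x,y,z: [[0.004, 0.001, -1.0], [0.123, 0.992, 0.002], [0.992, -0.123, 0.004]]
```

View pics/s13scene.png

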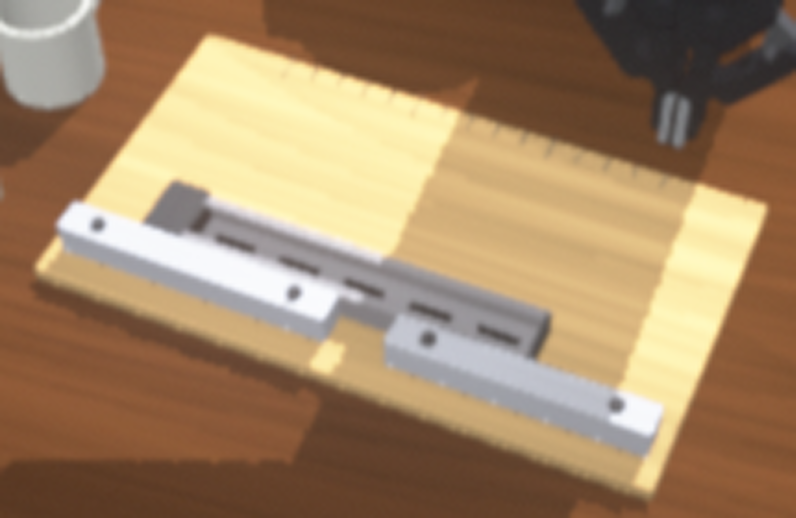

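View pics/s13wrist.png

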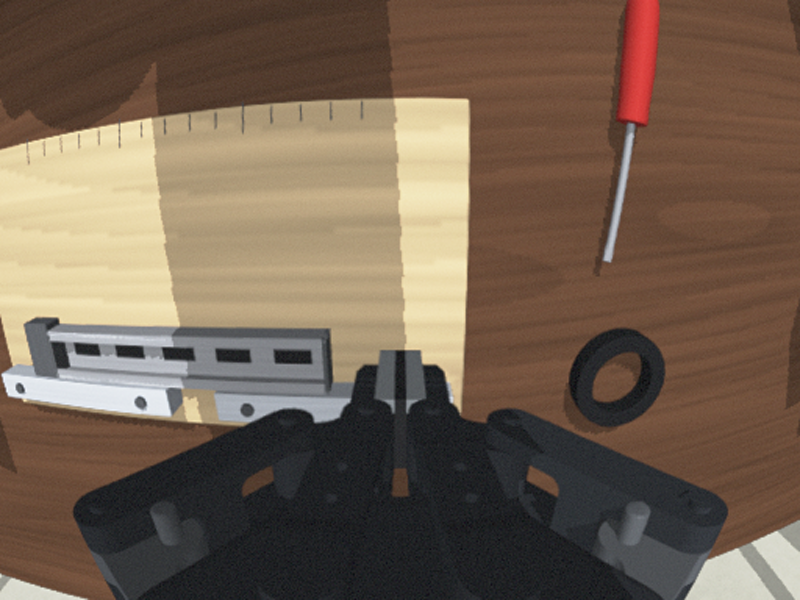

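View pics/s13top.png

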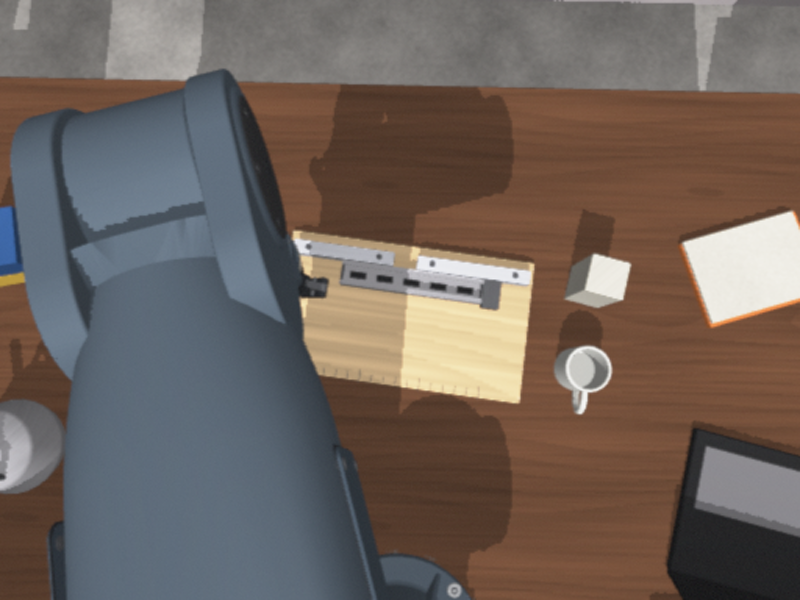

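The channel appears seated on both halves and the stop. I'll zoom in to check for gaps.

```bash
python3 -c "
import cv2
im=cv2.imread('pics/s13wristraw.png');cv2.imwrite('pics/z13w.png',cv2.resize(im[195:280,0:240],None,fx=3.3,fy=3.3,interpolation=cv2.INTER_CUBIC))
im=cv2.imread('pics/s13topraw.png');cv2.imwrite('pics/z13t.png',cv2.resize(im[145:205,190:345],None,fx=5,fy=5,interpolation=cv2.INTER_CUBIC))"
```

```text
(no output)
```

View pics/z13w.png

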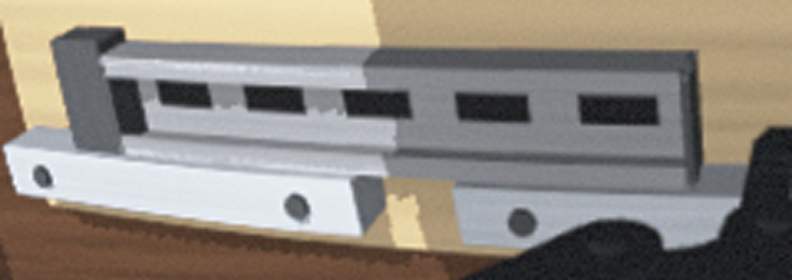

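View pics/z13t.png

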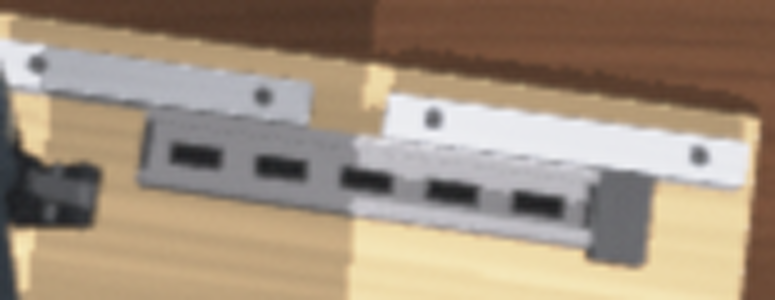

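```bash
python3 -c "
from h import *
info((10,20,18.3))"
```

```text
t26.40 p [542.6 160.6 170. ] jig [ -4.3 161.7] F [0.24 0.01 0.5 ] Fjig [0.24 0.04 0.5 ] tz@jig -0.3 gap -0.004
tool axes x,y,z: [[0.003, 0.001, -1.0], [0.123, 0.992, 0.001], [0.992, -0.123, 0.003]]
delta tool [ 151.6 -141.8   14.8]
```

Emit:
{"fn": "apply_moves", "kwargs": {"deltas": "0 -50 -10 0; 0 -100 -10 0; 0 -135 -5 0; 20 -142 0 0; 70 -142 5 0; 115 -142 8 0; 140 -142 10 0; 150 -142 12 0; 150 -142 14 0; 150 -142 14 0"}}

```text
time_s: 27.65
eef_pos: [539.7, 17.5, 19.3]
ee_rot: [0.141, 1.569, 0.017]
ft_force: [0.6, -0.6, -0.2]
finger_gap: -0.005
```

```bash
python3 -c "
from h import *
info((22,20,18.3))"
```

```text
t27.65 p [539.7  17.5  19.3] jig [ 9.5 19.2] F [ 0.61 -0.56 -0.24] Fjig [ 0.67 -0.48 -0.24] tz@jig -0.4 gap -0.005
tool axes x,y,z: [[0.002, 0.0, -1.0], [0.123, 0.992, 0.0], [0.992, -0.123, 0.002]]
delta tool [ 1.   0.9 12.5]
```

Emit:
{"fn": "apply_moves", "kwargs": {"deltas": "0 0 4 0; 0 0 8 0; 0 0 10 0; 0 0 11.5 0; 0 0 12.5 0; 0 0 13 0; 0 0 13.5 0; 0 0 14 0"}}

```text
time_s: 28.65
eef_pos: [552.6, 15.7, 18.3]
ee_rot: [-1.393, 1.571, -1.516]
ft_force: [0.6, 0.1, -1.2]
finger_gap: -0.002
```

Emit:
{"fn": "apply_moves", "kwargs": {"deltas": "0 0 0.4 0; 0 0 0.8 0"}}

```text
time_s: 28.9
eef_pos: [553.4, 15.6, 18.3]
ee_rot: [2.841, 1.571, 2.718]
ft_force: [0.6, 0.0, 0.2]
finger_gap: -0.002
```

Emit:
{"fn": "apply_moves", "kwargs": {"deltas": "0 0 0.4 0; 0 0 0.8 0"}}

```text
time_s: 29.15
eef_pos: [554.2, 15.5, 18.3]
ee_rot: [-3.126, 1.571, 3.034]
ft_force: [-2.5, 0.3, -0.2]
finger_gap: 0.003
```

Emit:
{"fn": "apply_moves", "kwargs": {"deltas": "0 0 0.4 0; 0 0 0.8 0"}}

```text
time_s: 29.4
eef_pos: [554.5, 15.5, 18.2]
ee_rot: [2.975, 1.57, 2.852]
ft_force: [-4.6, 1.9, 3.1]
finger_gap: -0.002
```

```bash
python3 -c "
from h import *
info()"
```

```text
t29.40 p [554.5  15.5  18.2] jig [24.5 19. ] F [-4.64  1.92  3.09] Fjig [-4.83  1.37  3.09] tz@jig -0.4 gap -0.002
tool axes x,y,z: [[-0.001, 0.0, -1.0], [0.123, 0.992, 0.0], [0.992, -0.123, -0.001]]
```

Emit:
{"fn": "apply_moves", "kwargs": {"deltas": "0 0 0.4 0; 0 0 0.4 0; 0 0 0.4 0"}}

```text
time_s: 29.78
eef_pos: [554.5, 15.6, 18.2]
ee_rot: [3.057, 1.569, 2.933]
ft_force: [-7.5, 1.6, 6.6]
finger_gap: 0.0
```

Emit:
{"fn": "apply_moves", "kwargs": {"deltas": "0 0 -2 0; 0 0 -8 0; 0 0 -16 0; -10 0 -22 0; -50 20 -30 0; -100 60 -40 0; -150 110 -50 0; -160 140 -60 0; -160 150 -60 0"}}

```text
time_s: 30.9
eef_pos: [514.5, 173.8, 180.5]
ee_rot: [0.508, 1.567, 0.387]
ft_force: [0.0, 0.4, 0.7]
finger_gap: -0.003
```

```bash
python3 -c "
from h import *
info()";python3 snap.py s14 scene wrist top; python3 -c "
import cv2
im=cv2.imread('pics/s14wristraw.png');cv2.imwrite('pics/z14w.png',cv2.resize(im[150:320,0:300],None,fx=2.6,fy=2.6,interpolation=cv2.INTER_CUBIC))
im=cv2.imread('pics/s14topraw.png');cv2.imwrite('pics/z14t.png',cv2.resize(im[145:205,190:345],None,fx=5,fy=5,interpolation=cv2.INTER_CUBIC))"
```

```text
t30.90 p [514.5 173.8 180.5] jig [-33.7 171.5] F [0.   0.45 0.71] Fjig [-0.05  0.44  0.71] tz@jig -0.2 gap -0.003
tool axes x,y,z: [[0.003, 0.001, -1.0], [0.121, 0.993, 0.002], [0.993, -0.121, 0.003]]
```

View pics/s14scene.png

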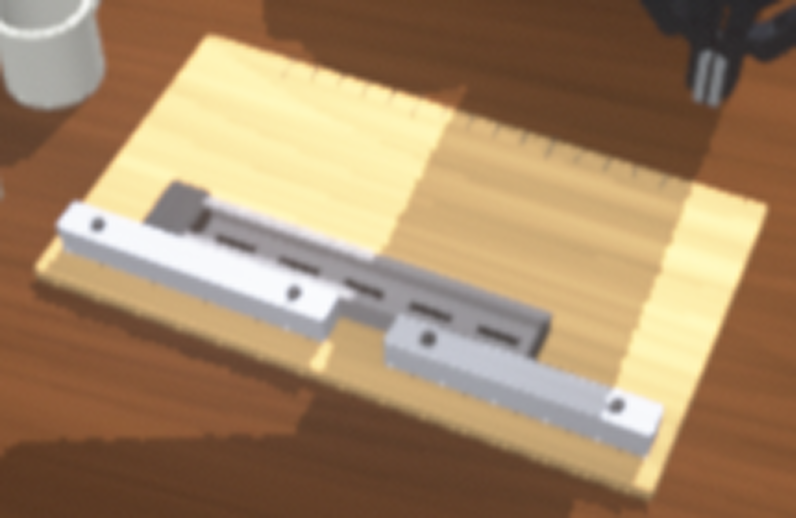

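View pics/z14w.png

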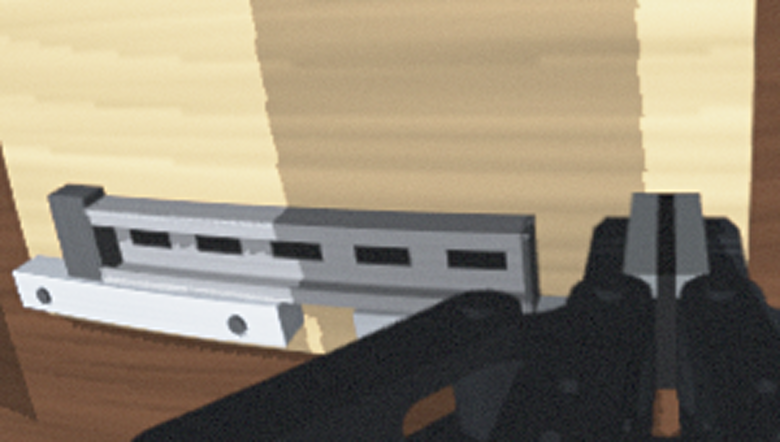

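View pics/z14t.png

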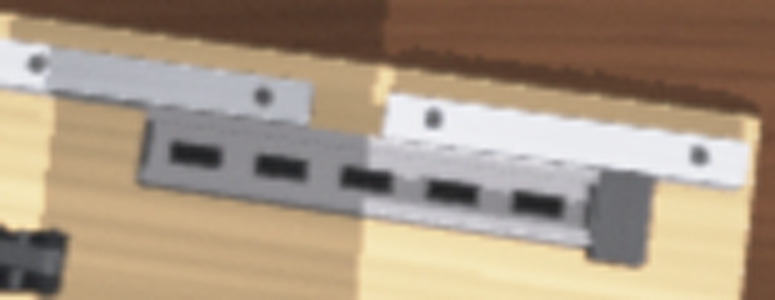

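```bash
python3 -c "
from plant import r
print(r.close_job())"
```

```text
the job is handed in; nothing more can be done
None
```

The channel lies flush along both rail halves and up against the end stop. I handed the job in at about 31 s of the 72 s allowed; no verdict was reported.

**What I did:** With the gripper shut and its fingertips about 6 mm above the board, I made these pushes in order:
1. I slid the channel toward the rail and pressed its left end on the left half, at about 9 N for 0.5 s.
2. I swung it parallel to the rail and pressed behind the right half, at 6.5 to 10.5 N.
3. I slid it right by pushing its left end until it bore on the stop, at 9 N easing to 7 N over 0.5 s.
4. I finished with a light push of up to 7.5 N behind its middle.

The highest force I read was 10.5 N. Readings came only at the end of each move, so a brief peak between them would not show.

**Last checks:**
- **Flush on the rail:** the last push met firm resistance at jig x 24.5 mm. The earlier push behind the right half met it at 24.7 mm, so both agree with a flush channel.
- **Gaps:** the scene, top and wrist pictures show no visible gap at either half or at the stop. They are too coarse to prove the 2 mm and 1 degree limits, so that rests mainly on the touch readings.
- **Surroundings:** the bystanders look undisturbed by eye, though I did not measure them. The arm is clear of everything.

**Disagreements:** the three cameras put the jig up to about 5 mm apart, so I used a compromise position and relied on contact force. When pushing the left end, the contact was farther out on the finger than I expected. The upper part of the finger probably touched first, so the channel met the stop about 7 mm sooner than the estimate from the fingertip would give.

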